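# Dry-build a bearing unit on the assembly plate

### The job

Dry-build the bearing unit in the flange that sits on the assembly plate: first put the shaft with its bearing into the bore, bearing fully home and shaft upright, then lay the brass spacer ring flat and central on the flange, then fit the blue end cover over the shaft so that its spigot goes down through the ring and its disc lies flat on it, and last put the steel collar over the shaft end, flat on the cover's boss. Set each part down and let go of it before fetching the next; do not drop any of them in, and leave the oil bottle and the torch where they are.

Things in the scene. Friction and masses are not known exactly. Their poses are not given: they have to be found in the camera images.
- plate: Fixed assembly plate, aluminium, 140 mm square, 12 mm thick. Fixed on it, concentric: a light-alloy housing flange 132 mm across, top 52 mm above the mat, through bore 80 mm; in the bore a 54 mm support, top 24 mm above the mat. Origin: plate centre, on the bore's axis, at the mat's height; z up. The flanges in the clamp fixture and the blue crate are not part of the job.
- bearing: Steel shaft upright in its ball bearing. Bearing 75 mm across (black seal), 18 mm high, 2 mm chamfer below; nut 38 mm across up to 21 mm; then shaft, diameter 25 mm, to 85 mm (top 5 mm tapered). 0.45 kg. Origin: centre of bearing's underside, z along shaft. Take it by the shaft. Home, it rests on the support: origin 24 mm, shaft top 109 mm above the mat.
- spacer: Brass spacer ring lying flat (the loose parts start on two green boards whose tops are 5 mm above the mat; the bare bench is 3 mm below it): 100 mm across, bore 80 mm (wall 10 mm), 10 mm high, 0.16 kg. Origin: centre of its underside, z up. Take it across the wall, one finger in the bore. In place it lies on top of the flange: origin 52 mm above the mat.
- cover: Blue end cover standing on its spigot. From below: bright spigot 74 mm across (71 mm in the lowest 3 mm), 0 to 14 mm; blue disc 104 mm across, 14 to 20 mm; round boss 52 mm across, 20 to 40 mm; 34 mm hole right through. 0.3 kg. Origin: centre of the spigot's underside, z up. Take it across the boss. Seated on the ring: origin 48 mm, boss top 88 mm above the mat.
- collar: Split shaft collar, bright steel, lying flat: 50 mm across, bore 29 mm, 16 mm high, black slit and screw, 0.12 kg. Origin: centre of its underside, z up. Take it across its outside. In place on the shaft, flat on the cover's boss: origin 88 mm above the mat.
- oil_bottle: White squeeze oiler with a red spout, upright, loose, 42 mm across, 157 mm high. Origin: centre of its underside. To be left alone.
- torch: Black pen torch lying on the bare bench, loose, 126 mm long along its y axis, 22 mm thick. Origin: centre of its underside. To be left alone.
Things that resemble listed ones, but are neither listed nor needed, are in the scene too. Of the things shaped like the collar, the steel one is meant.

How it is judged:
By the outcome, as a careful person would: the job done as asked, in the order asked, and still so for the second after the job is handed in, with the robot touching nothing.
It also fails if it takes over 115 s, if anything falls off the work surface, if the arm or the gripper's body presses on something with over 40 N, if the wrist force passes 120 N, or if a joint passes its speed limit or range.

### The arm

A 6-joint arm with a two-finger parallel gripper is mounted at the origin on a cart in front of the work surface, level with it; the furniture and walls round the work are solid. World frame = base frame: x ahead of the robot, y to its left, z up, the work surface at z = 0. Lengths are in mm, angles in rad, forces in N, time in s.
With the tool pointing down it reaches from about 275 to 825 mm from the base axis. Payload 5.2 kg.
Tool frame: the origin (TCP) lies at the very end of the fingers, on their centre line; the grasp point (between the pads) lies 19 mm behind it; z points along the fingers, y is the line along which they close (so a half turn about z gives the same grasp; the last joint's range is limited). The gripper opens to 93 mm and grips with 3 to 60 N. Pads are 15 mm wide; open, the fingers measure 128 mm over their backs; the gripper's body (75 mm by 188 mm) begins 65 mm behind the grasp point.
Start: joints at [-1.458, 0.259, 1.535, -0, 1.348, -0.203], TCP at [170.838, -522.799, 218.653] pointing down, gripper open.
Joint ranges: [-3.14, 3.14], [-0.91, 2.08], [0.19, 2.58], [-1.22, 4.36], [0.22, 2.71], [-3.12, 3.12]. Speed limits (rad/s): [2.57, 2.57, 3.14, 3.14, 3.14, 3.14].

### API

Orientations are given as [roll, pitch, yaw] about the fixed x, y, z axes, in that order (R = Rz(yaw) Ry(pitch) Rx(roll)).
In Python, from bench import robot gives the robot as it stands. The module is installed in compiled form; this text tells all that it offers. Calls block until the motion is done:
- robot.move_ptp(position, orientation): joint-space move of the TCP to a pose.
- robot.move_linear(position, ori=None, speed=150, f_stop=None): straight line of the TCP; ori=None keeps the orientation; speed is the mean speed in mm/s. With f_stop (N) it stops when the force on the tool has changed by that much, and returns True; else False.
- robot.move_j(angles): joint-space move.
- robot.move_gripper(opening): opening from 0.0 (shut) to 1.0 (fully open); the grip force is fixed at half the most; returns when the fingers have stopped.
- robot.sleep(seconds).
- robot.inverse_kinematics(position, orientation): joint angles nearest the present ones, or None.
- robot.get_image(name): name is "scene" or "top" or "wrist"; returns a dict with "img" (400x640x3 uint8, blue, green, red), "fovy" (degrees; the focal length in pixels is half the picture's height over the tangent of half this angle, whatever the lens; pixels are square), "cx", "cy" (the principal point, pixels), "eye" and "orientation" of the camera in the world. Camera axes: x right, y down, z forward; pixel columns grow to the right and rows downward; lengths in mm; the calibration is good to about 2 mm. A picture is of the moment at which its call begins. There is no depth.
A pose or a line that the arm cannot do raises robot.MotionError and nothing moves.
- robot.hand_in(): hands the job in; it is judged then, once.
Readings, each from a call of its own:
- robot.current_t(): time.
- robot.current_qpos(): joint angles.
- robot.current_joint_vel(): joint speeds.
- robot.current_joint_efforts(): joint torques, N m.
- robot.current_tcp_pos(): TCP position.
- robot.current_eef_rot(): TCP orientation.
- robot.current_contact_force(): force on the tool from outside, world axes, zero at the start.
- robot.current_ft_torque(): the same for the moment, N m.
- robot.current_gripper_width(): opening from 0.0 (shut) to 1.0 (fully open).
- robot.current_finger_force(): force on a finger pad.
Only numpy, scipy, OpenCV 4.12 (cv2) and the standard library are available. Lean on these libraries where they do the work, as an engineer would, in place of code of your own. Each camera call takes 0.05 s, during which the arm holds its last target. There are 200 camera calls.

## Working session

There is one attempt and no reset: what is moved stays moved. The work goes in short steps, each a Python script; the robot and the scene stay as the last script left them, time stands still between calls to the robot, and variables do not carry over. Pictures are saved under pics/ and viewed, at most 16 in all, crops included, and the job is handed in when it is done.

```bash
mkdir -p pics; ls; python3 - <<'E'
from bench import robot
import cv2
for n in ("scene","top","wrist"):
    d=robot.get_image(n); cv2.imwrite(f"pics/{n}0.png",d["img"])
    print(n,d["fovy"],d["cx"],d["cy"],d["eye"],d["orientation"],[k for k in d])
print(robot.current_t(),robot.current_eef_rot())
E
```

```text
pics
scene 50.33179994469556 311.4603533974173 210.2564694675556 [   36.34263363 -1131.96030244   816.51341382] [-2.14801664  0.02174506 -0.54363012] ['img', 'fovy', 'cx', 'cy', 'eye', 'orientation']
top 42.0065531838187 320.0012186335784 201.75196663333944 [ 165.61078351   74.47690977 1976.2925398 ] [-2.8818152  -0.00478254 -1.98940362] ['img', 'fovy', 'cx', 'cy', 'eye', 'orientation']
wrist 61.853339597063666 321.4411778069778 208.27300242254856 [ 240.1907711  -499.51760309  384.88978033] [ 2.87846204e+00  1.62232398e-03 -1.25429010e+00] ['img', 'fovy', 'cx', 'cy', 'eye', 'orientation']
0.15 [-3.14022093e+00 -2.76421756e-04  3.15757116e-01]
```

View pics/scene0.png

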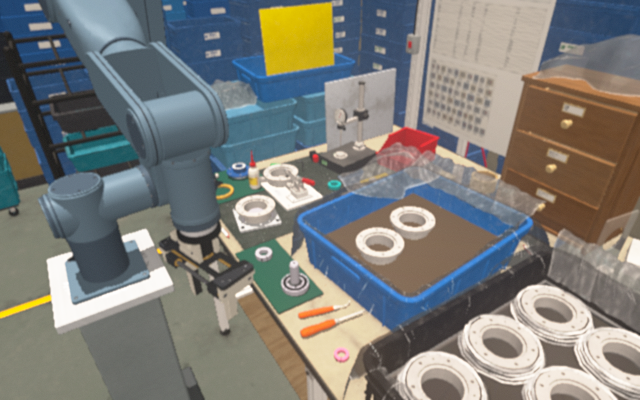

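View pics/top0.png

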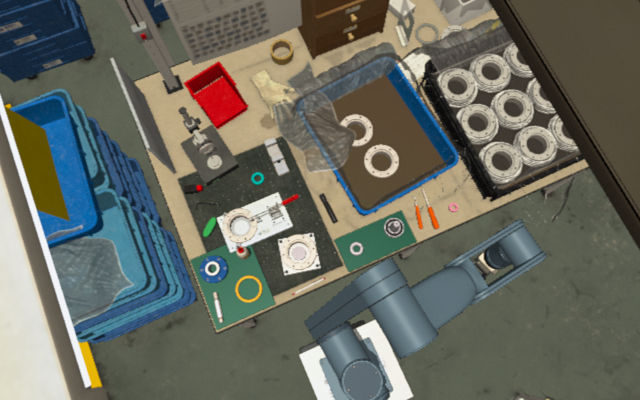

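The top view shows the bearing at (394,227), a steel collar candidate at (356,248), the plate at (298,253), the brass ring at (248,289) and the cover at (213,268). The oil bottle is at (241,250) and the torch at (328,207). Other collar-like things are cyan (257,178) and pink (453,208). The one at (356,248) is bright steel on a green board, so it fits the description.

```bash
cat >h.py <<'E'
from bench import robot
import numpy as np, cv2
from scipy.spatial.transform import Rotation as Ro
def cam(d):
    f=200/np.tan(np.radians(d["fovy"])/2)
    return f,d["cx"],d["cy"],np.array(d["eye"]),Ro.from_euler("xyz",d["orientation"]).as_matrix()
def ray(d,u,v):
    f,cx,cy,e,R=cam(d); r=R@np.array([(u-cx)/f,(v-cy)/f,1]); return e,r/np.linalg.norm(r)
def onz(d,u,v,z):
    e,r=ray(d,u,v); return e+r*(z-e[2])/r[2]
def proj(d,p):
    f,cx,cy,e,R=cam(d); q=(np.asarray(p,float)-e)@R; return np.stack([f*q[...,0]/q[...,2]+cx,f*q[...,1]/q[...,2]+cy],-1)
def tri(obs):
    A=0;b=0
    for d,u,v in obs:
        e,r=ray(d,u,v);P=np.eye(3)-np.outer(r,r);A=A+P;b=b+P@e
    p=np.linalg.solve(A,b); return p,[np.linalg.norm(np.cross(p-ray(d,u,v)[0],ray(d,u,v)[1])) for d,u,v in obs]
def down(yaw): return [np.pi,0,yaw]
E
python3 - <<'E'
from h import *
d=robot.get_image("top"); s=robot.get_image("scene")
for n,u,v,z,us in (("bearing",394,227,30,0),("collar",356,248,21,(263,254)),("plate",298,253,52,(256,206)),("ring",248,289,15,(227,190)),("cover",213,268,40,(239,169)),("bottle",241,250,150,(253,155)),("torch",328,207,5,0),("cyan",257,178,10,0),("clamp",240,228,40,(283,173)),("pink",453,208,10,(342,355))):
    print(n,onz(d,u,v,z).round(0), tri([(d,u,v),(s,*us)]) if us else "")
I=cv2.resize(d["img"][180:340,180:480],None,fx=2.6,fy=2.6,interpolation=cv2.INTER_CUBIC); cv2.imwrite("pics/topc.png",I)
w=robot.get_image("wrist")["img"];J=s["img"][140:320,200:360];J=cv2.resize(J,(356,400),interpolation=2)
cv2.imwrite("pics/ws.png",cv2.resize(np.hstack([w[:, 60:500],J]),None,fx=1,fy=1))
q=Ro.from_euler("xyz",robot.current_eef_rot()); dd=robot.get_image("wrist")
print("cam in tool",q.inv().apply(dd["eye"]-np.array(robot.current_tcp_pos())),(q.inv()*Ro.from_euler("xyz",dd["orientation"])).as_matrix().round(3))
E
```

```text
bearing [ 429. -362.   30.] 
collar [ 415. -196.   21.] (array([ 414.06951698, -196.58186125,   15.86242365]), [np.float64(1.9293185123631136), np.float64(1.9293185123630812)])
plate [482.  13.  52.] (array([485.84135067,  12.32540357,  47.68405646]), [np.float64(3.26406093100886), np.float64(3.2640609310089177)])
ring [439. 236.  15.] (array([453.49341226, 233.53475087,   9.19622368]), [np.float64(13.525271648923637), np.float64(13.525271648923521)])
cover [560. 324.  40.] (array([560.29457161, 325.40875185,  31.97031905]), [np.float64(1.8411815216617073), np.float64(1.841181521661723)])
bottle [557. 196. 150.] (array([565.30109243, 195.33487049, 141.8093516 ]), [np.float64(6.199931778898451), np.float64(6.1999317788984305)])
torch [ 608. -167.    5.] 
cyan [829.  42.  10.] 
clamp [661. 176.  40.] (array([668.00500193, 172.9317792 ,  46.37152998]), [np.float64(8.922931708041954), np.float64(8.922931708042084)])
pink [ 406. -610.   10.] (array([ 408.80003054, -613.25016577,    3.73560814]), [np.float64(2.03054764579527), np.float64(2.030547645795124)])
cam in tool [  73.13227935   -0.43490115 -166.8477177 ] [[ 0.001 -0.965 -0.26 ]
 [ 1.     0.001  0.   ]
 [ 0.    -0.26   0.965]]
```

View pics/topc.png

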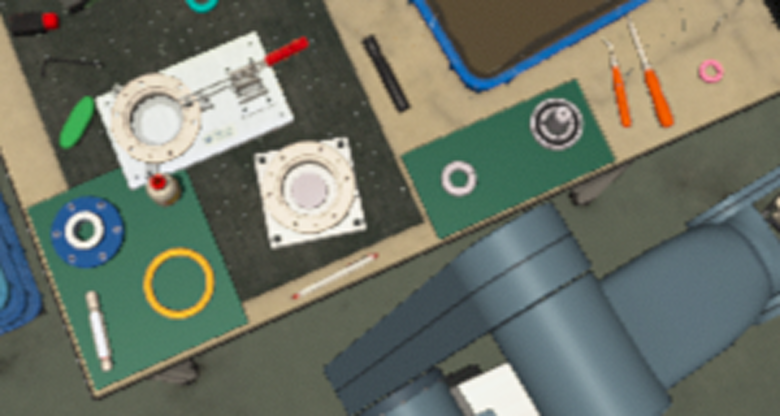

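View pics/ws.png

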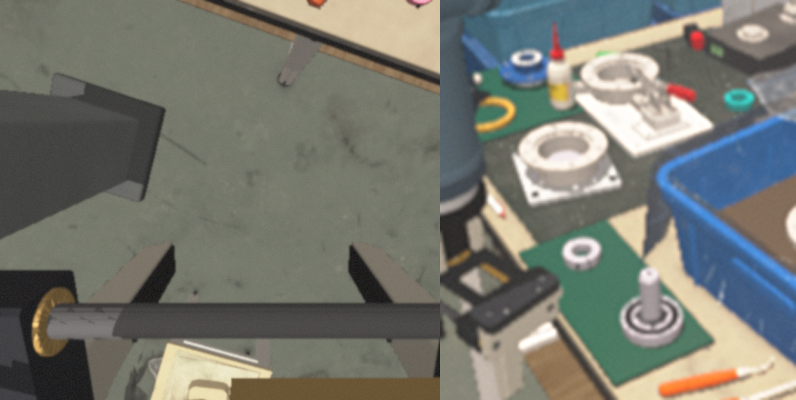

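```bash
cat >>h.py <<'E'
import pickle
P0=dict(bearing=(429,-362,25),collar=(415,-196,21),plate=(483,13,52),ring=(440,236,15),cover=(560,324,25))
E
python3 - <<'E'
from h import *
S=[("A",(425,-280,240),("bearing","collar")),("B",(483,13,240),("plate",)),("C",(490,275,240),("ring","cover"))]
V={}
t=robot.current_t()
for yaw,seq in ((0,S),(np.pi,S[::-1])):
    for n,p,_ in seq:
        robot.move_ptp(p,down(yaw)); robot.sleep(0.2)
        V[n,int(yaw>1)]=robot.get_image("wrist")
pickle.dump(V,open("V.pkl","wb")); print(robot.current_t()-t,robot.current_contact_force())
for k in (0,1):
    T=[]
    for n,_,obs in S:
        for o in obs:
            d=V[n,k]; u=proj(d,P0[o]); print(k,o,u.round())
            M=cv2.getRotationMatrix2D((0,0),0,1); M=np.array([[2.,0,133-2*u[0]],[0,2.,133-2*u[1]]])
            T.append(cv2.warpAffine(d["img"],M,(266,266),flags=cv2.INTER_CUBIC))
    T.append(cv2.resize(V["B",k]["img"],(266,166))); T[-1]=cv2.copyMakeBorder(T[-1],0,100,0,0,0)
    cv2.imwrite(f"pics/m{k}.png",np.vstack([np.hstack(T[:3]),np.hstack(T[3:])]))
E
```

```text
9.808300000000001 [0.14235998 0.5725203  0.25959131]
0 bearing [392. 179.]
0 collar [250. 191.]
0 plate [321. 188.]
0 ring [353. 222.]
0 cover [276. 122.]
1 bearing [249. 184.]
1 collar [392. 172.]
1 plate [320. 186.]
1 ring [287. 137.]
1 cover [361. 238.]
```

View pics/m0.png

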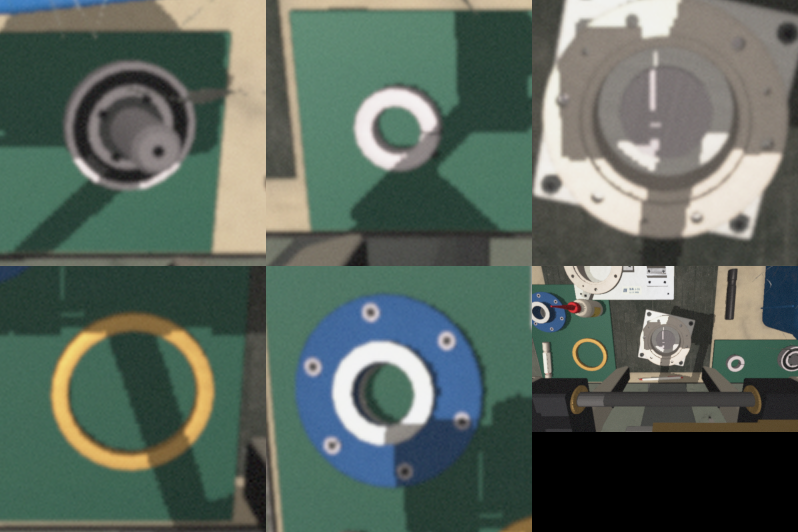

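View pics/m1.png

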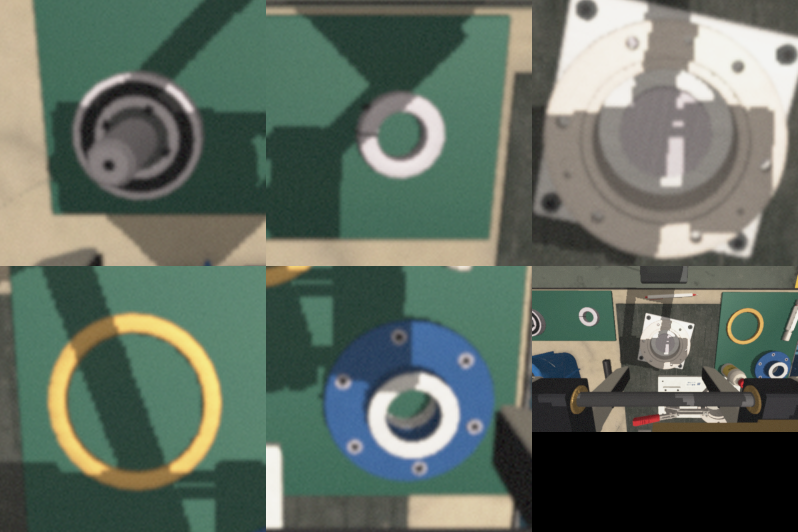

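Both montages show the same five items clearly. In m0 they project to: bearing (392,179), steel collar with slit (250,191), flange bore (321,188), brass ring (353,222) and cover (276,122). The collar is confirmed as bright steel. Next is fitting circles to the edges.

```bash
cat >>h.py <<'E'
from scipy.optimize import minimize
from scipy.ndimage import map_coordinates
def fit(d,p,r,rng=12,mask=None,sig=1.0):
    "centre (x,y) at height p[2] of the horizontal circle of radius r whose image edge is strongest"
    g=cv2.GaussianBlur(d["img"].astype(np.float32),(0,0),sig).max(2)*.5+cv2.GaussianBlur(d["img"].astype(np.float32),(0,0),sig)[:,:,2]*.5
    a=np.linspace(0,2*np.pi,180,endpoint=False); c=np.stack([np.cos(a),np.sin(a),0*a],-1)
    def cost(xy):
        o=np.array([xy[0],xy[1],p[2]])
        s=[map_coordinates(g,proj(d,o+c*q).T[::-1],order=1,mode="nearest") for q in (r-1.2,r+1.2)]
        return -np.minimum(abs(s[1]-s[0]),25).mean()
    G=[(cost((p[0]+i,p[1]+j)),p[0]+i,p[1]+j) for i in np.arange(-rng,rng+1,1.5) for j in np.arange(-rng,rng+1,1.5)]
    b=min(G); m=minimize(cost,b[1:],method="Nelder-Mead",options=dict(initial_simplex=[[b[1],b[2]],[b[1]+1,b[2]],[b[1],b[2]+1]]))
    return np.array([*m.x,p[2]]),-m.fun
def tri2(d1,p1,d2,p2):
    return tri([(d1,*proj(d1,p1)),(d2,*proj(d2,p2))])
E
python3 - <<'E'
from h import *
V=pickle.load(open("V.pkl","rb"))
for n,k,p,r in (("bearing","A",(429,-362,23),37.5),("collar","A",(415,-196,21),25),("collar bore","A",(415,-196,21),14.5),("flange bore","B",(483,13,52),40),("flange","B",(483,13,52),66),("ring","C",(440,236,15),50),("ring in","C",(440,236,15),40),("boss","C",(560,324,45),26),("hole","C",(560,324,45),17),("disc","C",(560,324,25),52)):
    f=[fit(V[k,i],p,r) for i in (0,1)]
    q,e=tri2(V[k,0],f[0][0],V[k,1],f[1][0])
    print(n,f[0][0][:2].round(1),f[1][0][:2].round(1),"score",round(f[0][1],1),round(f[1][1],1),"tri",q.round(1),round(e[0],1))
E
```

```text
bearing [ 431.6 -360.5] [ 431.7 -360.7] score 24.4 25.0 tri [ 431.6 -360.6   23.3] 0.1
collar [ 416.5 -194.5] [ 415.  -194.5] score 25.0 25.0 tri [ 415.6 -193.6   16.9] 0.0
collar bore [ 416.1 -193.8] [ 416.4 -193.8] score 24.9 22.8 tri [ 416.3 -194.    21.9] 0.0
flange bore [491.1  12.9] [487.4  13. ] score 16.2 18.5 tri [489.4  12.9  42.7] 0.1
flange [487.4  14. ] [490.7  12.5] score 17.2 16.1 tri [488.9  13.3  60.1] 0.7
ring [443. 236.] [441.5 237.5] score 25.0 25.0 tri [441.8 236.3  10.9] 0.7
ring in [443. 239.] [441.5 236. ] score 25.0 25.0 tri [441.8 237.1  11.3] 1.5
boss [562.7 332.4] [561.5 330. ] score 24.9 25.0 tri [562.6 331.6  42.4] 1.2
hole [563. 330.] [563.  331.5] score 25.0 25.0 tri [563.  330.8  44.9] 0.7
disc [563.5 327.5] [562.9 330.1] score 10.4 12.6 tri [563.5 329.   23.3] 1.3
```

```bash
sed -i 's/abs(s\[1\]-s\[0\]),25/abs(s[1]-s[0]),90/' h.py; cat > t.py <<'E'
from h import *
V=pickle.load(open("V.pkl","rb"))
for n,k,p,r in (("bearing","A",(431,-360,23),37.5),("collar","A",(416,-194,21),25),("collar bore","A",(416,-194,21),14.5),("flange bore","B",(488,13,52),40),("flange","B",(488,13,52),66),("ring","C",(442,237,15),50),("ring in","C",(442,237,15),40),("boss","C",(563,331,45),26),("hole","C",(563,331,45),17),("disc","C",(563,330,25),52)):
    f=[fit(V[k,i],p,r,8) for i in (0,1)]
    q,e=tri2(V[k,0],f[0][0],V[k,1],f[1][0])
    print(n,f[0][0][:2].round(1),f[1][0][:2].round(1),"score",round(f[0][1],1),round(f[1][1],1),"tri",q.round(1),round(e[0],1))
    if k=="B":
        for i in (0,1):
            im=V[k,i]["img"].copy() if r==40 else im2[i]
            a=np.linspace(0,6.28,200); c=np.stack([np.cos(a)*r,np.sin(a)*r,0*a],-1)+f[i][0]
            o=proj(V[k,i],(488,13,52)).astype(int)
            if r==40:
                im=cv2.resize(im[o[1]-75:o[1]+75,o[0]-75:o[0]+75],None,fx=2.6,fy=2.6,interpolation=2)
            u=((proj(V[k,i],c)-o+75)*2.6).astype(int)
            cv2.polylines(im,[u],True,(0,0,255) if r==40 else (0,255,0),1)
            if r==40: im2=globals().get("im2",{}); im2[i]=im
cv2.imwrite("pics/fl.png",np.hstack([im2[0],im2[1]]))
E
python3 t.py
```

```text
bearing [ 431.9 -360.4] [ 431.8 -360.3] score 39.9 42.4 tri [ 431.9 -360.4   22.7] 0.0
collar [ 416.8 -194.6] [ 416.4 -194.4] score 64.0 56.2 tri [ 416.6 -194.2   19.8] 0.1
collar bore [ 416.9 -194.5] [ 416.6 -194.4] score 64.0 58.6 tri [ 416.8 -194.3   20.3] 0.1
flange bore [490.6  12.9] [487.8  13. ] score 28.9 21.4 tri [489.3  12.9  44.9] 0.0
flange [488.2  13. ] [489.4  13. ] score 40.0 33.7 tri [488.7  13.   55.1] 0.0
ring [443.2 236.7] [443.  236.8] score 63.6 69.4 tri [443.  236.7  14.4] 0.0
ring in [443.2 236.7] [442.7 236.8] score 65.6 73.9 tri [442.8 236.6  13.5] 0.1
boss [562.9 330.4] [563.1 330.3] score 75.0 65.9 tri [562.9 330.3  45.7] 0.0
hole [562.8 330.2] [562.8 330.1] score 81.4 70.7 tri [562.8 330.2  45. ] 0.1
disc [561.1 330.6] [561.  331.1] score 11.0 12.4 tri [561.1 330.9  24.8] 0.2
```

View pics/fl.png

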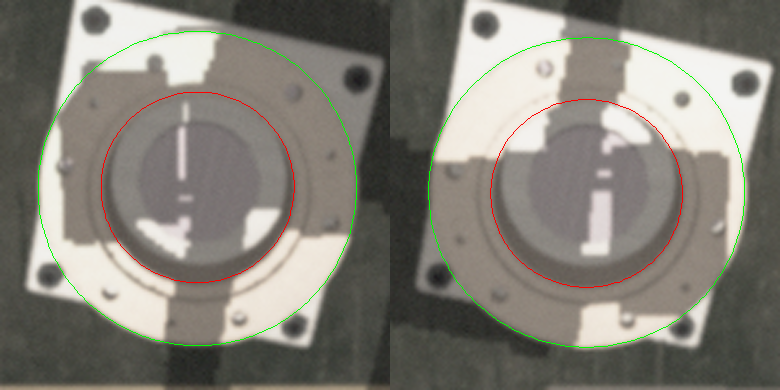

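The heights agree with the text and the two views agree within about 0.5 mm. The flange axis is at (488.8, 13.0). Fetching the bearing now.

```bash
cat >>h.py <<'E'
C=np.array([488.8,13.0]); T0=0
def at(xy,z): return [float(xy[0]),float(xy[1]),float(z)]
def st(s): print(s,"t",round(robot.current_t(),1),"tcp",np.round(robot.current_tcp_pos(),1),"w",round(robot.current_gripper_width()*93,1),"F",np.round(robot.current_contact_force(),1))
def fetch(xy,z,yaw,open_,lift,pre=80):
    robot.move_gripper(open_/93)
    robot.move_ptp(at(xy,z+pre),down(yaw)); robot.move_linear(at(xy,z),speed=80)
    st("at"); robot.move_gripper(0); st("gripped")
    robot.move_linear(at(xy,z+lift),speed=150); st("lifted")
E
python3 - <<'E'
from h import *
fetch((431.9,-360.4),46,0,60,100,100)
robot.move_linear(at(C,146),speed=200); robot.sleep(.2); st("over")
d=robot.get_image("wrist"); cv2.imwrite("pics/over.png",d["img"]); pickle.dump(d,open("o.pkl","wb"))
E
```

```text
at t 14.9 tcp [ 432.2 -360.8   46.6] w 59.8 F [1.1 0.2 0.2]
gripped t 15.5 tcp [ 432.  -360.7   46.1] w 24.6 F [-0.2 -1.5  0.6]
lifted t 16.3 tcp [ 431.2 -359.5  144.7] w 24.4 F [-0.   0.1 -5.3]
over t 18.6 tcp [488.8  12.5 146. ] w 24.6 F [ 0.2 -0.1 -4.8]
```

View pics/over.png

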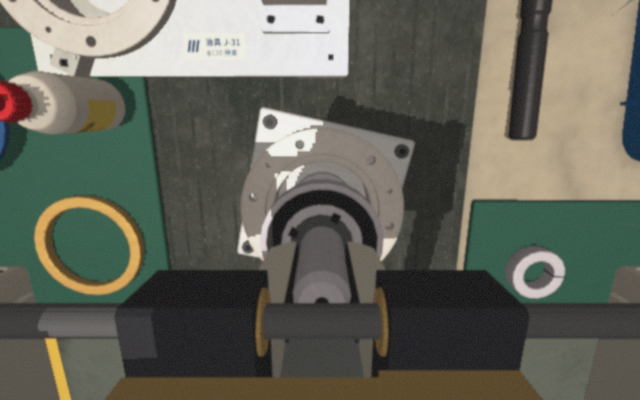

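The bearing is held by the shaft, upright, with its body around (320,235) directly over the bore. Lowering it.

```bash
python3 - <<'E'
from h import *
robot.move_linear(at(C,98),speed=100)
print(robot.move_linear(at(C,75),speed=30,f_stop=12)); st("in bore")
print(robot.move_linear(at(C,62),speed=15,f_stop=10)); robot.sleep(.2); st("seat")
E
```

```text
False
in bore t 20.2 tcp [489.   13.   75.1] w 24.5 F [ 0.3 -0.5 -6. ]
True
seat t 21.1 tcp [488.6  13.   64.9] w 24.3 F [-0.4  0.7  4.8]
```

It seated at 64.9, where 65 was expected. Releasing, then checking.

```bash
python3 - <<'E'
from h import *
robot.move_gripper(50/93); st("rel"); robot.sleep(.2)
robot.move_linear(at(C,190),speed=150)
robot.move_ptp([470,80,240],down(0)); robot.sleep(.2)
d=robot.get_image("wrist"); pickle.dump(d,open("b.pkl","wb")); st("up")
for p,r in (((488.8,13,42),37.5),((488.8,13,45),19),((488.8,13,109),7.5),((488.8,13,104),12.5)): print(r,fit(d,p,r,5))
o=proj(d,(*C,80)).astype(int); cv2.imwrite("pics/b.png",cv2.resize(d["img"][max(o[1]-90,0):o[1]+90,o[0]-90:o[0]+90],None,fx=3,fy=3,interpolation=2))
E
```

```text
rel t 21.7 tcp [487.2  13.3  63.6] w 50.0 F [-0.3  0.4  0.5]
up t 23.6 tcp [469.7  79.3 238.8] w 49.9 F [-0.   0.  -0.3]
37.5 (array([484.27429722,  11.06252746,  42.        ]), np.float64(35.13826370239258))
19 (array([484.55057393,  18.85683689,  45.        ]), np.float64(26.506179809570312))
7.5 (array([492.54878911,  10.31988194, 109.        ]), np.float64(24.6302547454834))
12.5 (array([489.48866236,  14.30100834, 104.        ]), np.float64(23.569618225097656))
```

View pics/b.png

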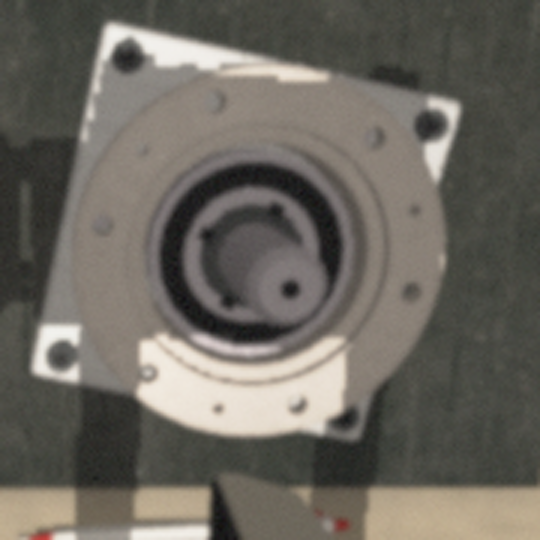

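The bearing is home: its rim sits evenly in the bore, with its centre near (251,254) in the crop and the shaft-end hole at (290,288). Next, the shaft position numerically, then the ring.

```bash
python3 - <<'E'
from h import *
d=pickle.load(open("b.pkl","rb")); o=proj(d,(*C,80)).astype(int); y0=max(o[1]-90,0); x0=o[0]-90
f=lambda u,v,z: onz(d,x0+u/3-.33,y0+v/3-.33,z).round(1)
print("shaft top",f(290,288,109),"bearing",f(251,254,42),"flange outer",f((75+446)/2,(66+437)/2,52))
G=(443-45,236.7)
robot.move_gripper(34/93); robot.move_ptp(at(G,70),down(np.pi/2)); robot.move_linear(at(G,8),speed=70); robot.sleep(.2); st("at")
robot.move_gripper(0); st("grip")
robot.move_linear(at(G,38),speed=60); robot.move_linear(at(G,168),speed=150); st("lift")
robot.move_linear(at(C-[45,0],168),speed=180); robot.sleep(.3); st("over")
d=robot.get_image("wrist"); cv2.imwrite("pics/r.png",d["img"]); pickle.dump(d,open("r.pkl","wb"))
E
```

```text
shaft top [488.8  13.4 109. ] bearing [489.1  13.4  42. ] flange outer [491.5  11.9  52. ]
at t 26.4 tcp [398.3 236.9   8.4] w 34.0 F [0.2 0.4 0.1]
grip t 27.0 tcp [398.  236.7   8. ] w 8.7 F [ 0.4 -0.2  1.2]
lift t 28.6 tcp [397.3 236.5 167.1] w 8.9 F [-0.6 -0.9 -1.7]
over t 30.3 tcp [443.8  13.5 168. ] w 8.8 F [-0.   0.1 -2. ]
```

View pics/r.png

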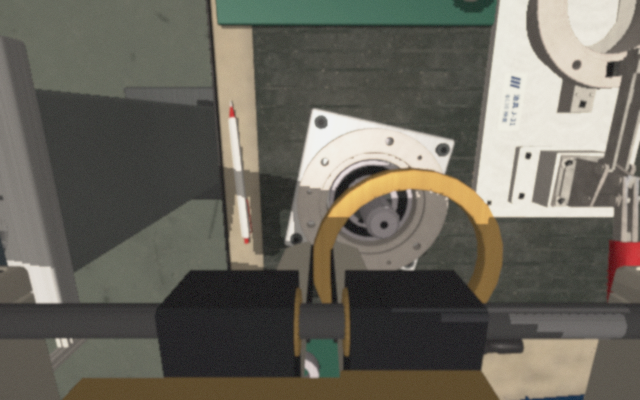

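The ring is held at its left wall and its centre is near (408,255) in the image. Measuring the held ring.

```bash
python3 - <<'E'
from h import *
d=pickle.load(open("r.pkl","rb"))
a=np.linspace(0,2*np.pi,181)
hsv=cv2.cvtColor(d["img"],cv2.COLOR_BGR2HSV); m=cv2.inRange(hsv,(12,110,70),(30,255,255)); m[275:]=0; m=m[:]
for z in (175,): 
    for r in (50,40): print(r,fit(d,(C[0],C[1],z),r,8))
# outline points of brass: tall circle fit in the plane z=175, outermost
pts=np.argwhere(m>0)[:,::-1]; W=np.array([onz(d,u,v,175)[:2] for u,v in pts]); c=np.array([489,13.])
for _ in range(10):
    w=W-c; th=np.arctan2(w[:,1],w[:,0]); r=np.hypot(*w.T); b=((th+np.pi)/.15).astype(int)
    S=np.array([W[b==i][np.argmin(r[b==i])] for i in np.unique(b) if (b==i).sum()>15])
    A=np.c_[2*S,np.ones(len(S))]; x=np.linalg.lstsq(A,(S**2).sum(1),rcond=None)[0]; c=x[:2]
print("inner fit",c.round(1),"r",round(float(np.sqrt(x[2]+c@c)),1),len(S))
E
```

```text
50 (array([489.443644  ,  11.76705732, 175.        ]), np.float64(35.42413330078125))
40 (array([488.68164977,  13.3003121 , 175.        ]), np.float64(41.37226486206055))
inner fit [487.5  14.9] r 38.1 25
```

```bash
python3 - <<'E'
from h import *
G=C-[45,-.2]
robot.move_linear(at(G,75),speed=120)
print(robot.move_linear(at(G,51),speed=15,f_stop=6)); robot.sleep(.2); st("seat")
robot.move_gripper(20/93); robot.sleep(.2); st("rel")
robot.move_linear(at(G,80),speed=60); robot.move_linear(at(G,170),speed=150)
robot.move_ptp([488,13,240],down(np.pi/2)); robot.sleep(.2)
d=robot.get_image("wrist"); pickle.dump(d,open("r2.pkl","wb")); st("up")
for r in (50,40): print(r,fit(d,(*C,62),r,5))
o=proj(d,(*C,62)).astype(int); cv2.imwrite("pics/r2.png",cv2.resize(d["img"][o[1]-80:o[1]+80,o[0]-80:o[0]+80],None,fx=3,fy=3,interpolation=2))
E
```

```text
True
seat t 32.7 tcp [443.8  13.2  55. ] w 8.6 F [-0.  -0.3  5.2]
rel t 33.4 tcp [442.7  13.4  54.2] w 20.0 F [-0.3  0.2 -0.8]
up t 35.4 tcp [486.7  13.2 238.4] w 20.1 F [-0.5  0.5 -0.5]
50 (array([489.43030405,  13.54918673,  62.        ]), np.float64(8.398797988891602))
40 (array([490.38748848,   8.06615413,  62.        ]), np.float64(27.814714431762695))
```

View pics/r2.png

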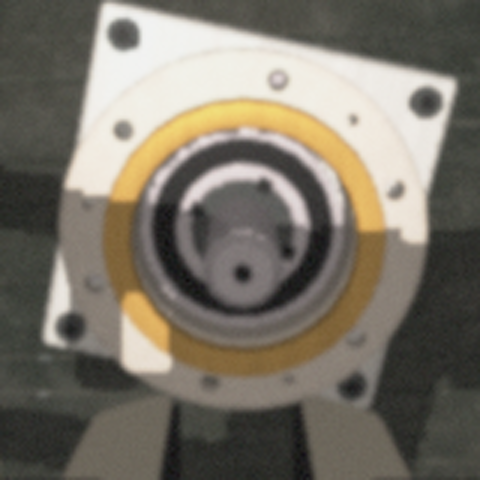

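The ring lies flat and concentric with the flange and shaft (ring centre (244,238), flange centre x 244). Next is the cover. First I'll check the clearance to the bins behind it.

```bash
python3 - <<'E'
from h import *
d=robot.get_image("top")
for uv in ((198,285),(187,250),(180,215),(205,320)): print(uv,[onz(d,*uv,z).round(0)[:2] for z in (0,100,200)])
for yaw in (-.8,-.5,0,1.57):
    x=np.array([np.cos(yaw),np.sin(yaw)]);y=np.array([np.sin(yaw),-np.cos(yaw)]); c=np.array([562.9,330.3])
    print(yaw,[ (proj(d,(*(c+x*a*37+y*b*94),120))).round(0) for a,b in ((1,1),(1,-1),(-1,-1),(-1,1))],"cam",proj(d,(*(c+x*100),190)).round())
    print(robot.inverse_kinematics([562.9,330.3,27.5],down(yaw)))
I=d["img"][200:350,130:290]; cv2.imwrite("pics/bins.png",cv2.resize(I,None,fx=4,fy=4,interpolation=2))
E
```

```text
(198, 285) [array([532., 404.]), array([513., 387.]), array([495., 370.])]
(187, 250) [array([673., 395.]), array([648., 379.]), array([622., 363.])]
(180, 215) [array([814., 372.]), array([781., 357.]), array([748., 342.])]
(205, 320) [array([401., 425.]), array([389., 407.]), array([377., 390.])]
-0.8 [array([235., 265.]), array([187., 246.]), array([178., 265.]), array([226., 285.])] cam [215. 236.]
[ 3.60049061e-01  6.07811496e-01  1.48938266e+00 -4.44089210e-16
  1.04439850e+00  2.73084539e+00]
-0.5 [array([234., 257.]), array([182., 253.]), array([179., 273.]), array([232., 278.])] cam [207. 234.]
[ 3.60049061e-01  6.07811496e-01  1.48938266e+00 -4.44089210e-16
  1.04439850e+00  2.43084539e+00]
0 [array([228., 245.]), array([178., 266.]), array([186., 285.]), array([235., 264.])] cam [192. 236.]
[ 3.60049061e-01  6.07811496e-01  1.48938266e+00 -4.44089210e-16
  1.04439850e+00  1.93084539e+00]
1.57 [array([188., 245.]), array([206., 294.]), array([226., 285.]), array([207., 237.])] cam [175. 274.]
[ 3.60049061e-01  6.07811496e-01  1.48938266e+00 -4.44089210e-16
  1.04439850e+00  3.60845388e-01]
```

View pics/bins.png

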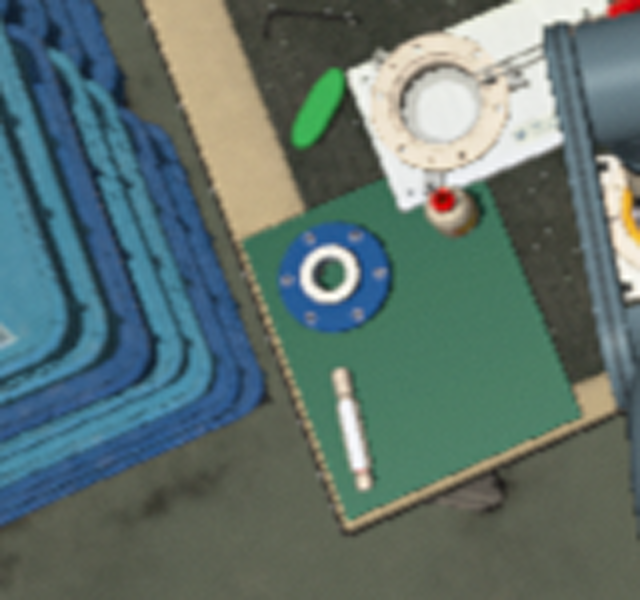

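The bin stack is a tall nest. Its vertical edges stand at about y > 500, beyond the gripper's extent of y ≈ 422, so there is room. Fetching the cover with yaw −0.8, travelling above the bottle.

```bash
python3 - <<'E'
from h import *
G=(562.9,330.3); Y=-.8
robot.move_gripper(80/93)
robot.move_ptp(at(G,240),down(Y)); robot.move_linear(at(G,60),speed=150)
print(robot.move_linear(at(G,28),speed=40,f_stop=8)); robot.sleep(.2); st("at")
robot.move_gripper(0); st("grip")
robot.move_linear(at(G,60),speed=60); robot.move_linear(at(G,235),speed=180); st("lift")
robot.move_linear(at(C,235),speed=200); robot.move_linear(at(C,170),speed=150); robot.sleep(.3); st("over")
d=robot.get_image("wrist"); cv2.imwrite("pics/c.png",d["img"]); pickle.dump(d,open("c.pkl","wb"))
for z,r in ((170+17,26),(170-3,52)): print(r,fit(d,(*C,z),r,6))
E
```

```text
False
at t 41.5 tcp [563.1 330.4  28.4] w 80.2 F [-0.5 -0.8 -0. ]
grip t 42.1 tcp [562.7 330.2  28. ] w 51.7 F [-1.6 -1.   1.2]
lift t 43.9 tcp [562.2 330.  233.4] w 52.1 F [-0.2  0.4 -3.9]
over t 46.5 tcp [489.3  12.9 170.8] w 51.8 F [ 0.1  0.7 -3.6]
26 (array([489.85463314,  13.69083903, 187.        ]), np.float64(56.910579681396484))
52 (array([490.11457221,  13.38782127, 167.        ]), np.float64(29.406326293945312))
```

View pics/c.png

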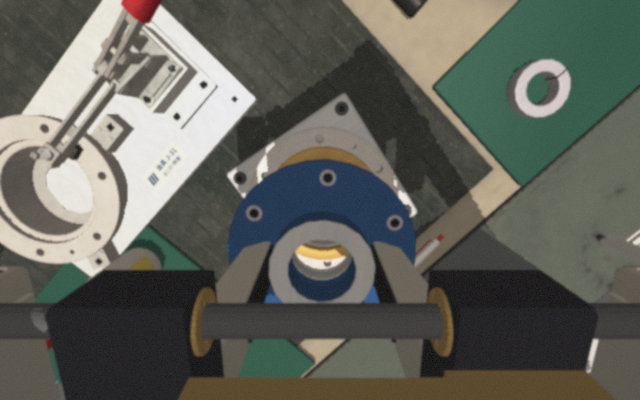

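The cover is held level by its boss, with the hole at (322,265) and the ring and flange below it. Lowering over the shaft.

```bash
python3 - <<'E'
from h import *
print(robot.move_linear(at(C,138),speed=80,f_stop=12))
print(robot.move_linear(at(C,90),speed=40,f_stop=8)); st("a")
print(robot.move_linear(at(C,67),speed=15,f_stop=8)); robot.sleep(.2); st("seat")
E
```

```text
False
False
a t 48.5 tcp [489.   13.   90.3] w 51.5 F [-0.5 -0.3 -2. ]
True
seat t 49.8 tcp [488.8  13.   70.9] w 51.3 F [-0.5 -0.8  6.6]
```

It seated at 70.9, where 71 was expected. Releasing, checking, then fetching the collar.

```bash
python3 - <<'E'
from h import *
robot.move_gripper(75/93); robot.sleep(.2); st("rel")
robot.move_linear(at(C,110),speed=80); robot.move_linear(at(C,240),speed=180)
robot.move_ptp(at(C-[25,0],240),down(0)); robot.sleep(.3)
d=robot.get_image("wrist"); pickle.dump(d,open("c2.pkl","wb")); st("up")
for z,r in ((88,26),(68,52),(88,17)): print(r,fit(d,(*C,z),r,4))
o=proj(d,(*C,85)).astype(int)
I=d["img"][o[1]-80:o[1]+80,o[0]-80:o[0]+80]
fetch((416.7,-194.4),8,0,75,120,100)
robot.move_linear(at(C,140),speed=200); robot.sleep(.3); st("over")
d=robot.get_image("wrist"); pickle.dump(d,open("k.pkl","wb"))
for r in (25,14.5): print(r,fit(d,(*C,153),r,5))
o=proj(d,(*C,140)).astype(int); J=d["img"][o[1]-80:o[1]+80,o[0]-80:o[0]+80]
cv2.imwrite("pics/k.png",cv2.resize(np.hstack([I,J]),None,fx=2.5,fy=2.5,interpolation=2))
E
```

```text
rel t 50.6 tcp [487.7  13.2  69.9] w 74.8 F [-1.1 -0.2  0.5]
up t 53.3 tcp [463.9  13.  239.9] w 75.0 F [-0.   0.1  0.7]
26 (array([489.67081368,  13.63592109,  88.        ]), np.float64(45.65592575073242))
52 (array([490.01084344,  13.6479943 ,  68.        ]), np.float64(53.26946258544922))
17 (array([489.44357657,  13.59712853,  88.        ]), np.float64(37.42642593383789))
at t 55.9 tcp [ 417.  -194.7    8.4] w 74.9 F [ 0.4  0.2 -0.9]
gripped t 56.5 tcp [ 416.8 -194.5    8.2] w 48.7 F [ 0.6 -0.4  1.6]
lifted t 57.4 tcp [ 416.1 -193.9  127.1] w 48.7 F [-0.8  0.4 -0.2]
over t 59.0 tcp [488.7  12.4 140. ] w 48.9 F [ 0.1  0.1 -2.4]
25 (array([488.23944886,  13.0513335 , 153.        ]), np.float64(40.006248474121094))
14.5 (array([488.55767406,  12.81843802, 153.        ]), np.float64(22.9515323638916))
```

View pics/k.png

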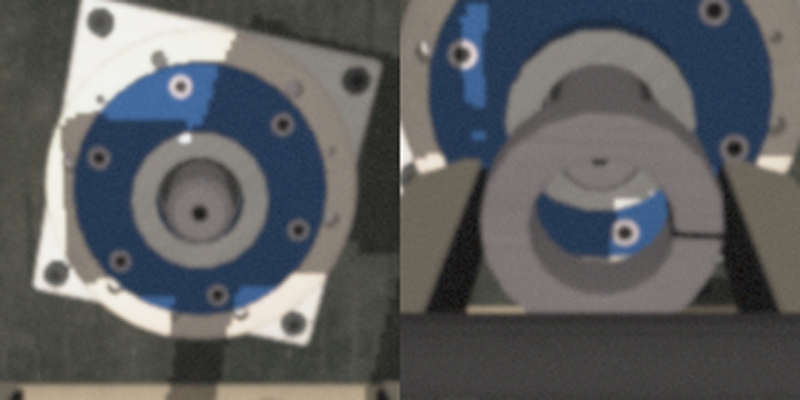

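The cover sits concentric and flat. The collar is held level, and the shaft-end hole is at (200,213) in the left crop. Computing the shaft position from that view.

```bash
python3 - <<'E'
from h import *
d=pickle.load(open("c2.pkl","rb")); o=proj(d,(*C,85)).astype(int); print(onz(d,o[0]-80+200/2.5-.3,o[1]-80+213/2.5-.3,109))
d=pickle.load(open("k.pkl","rb")); o=proj(d,(*C,140)).astype(int); print(onz(d,o[0]-80+200/2.5-.3,o[1]-80+161/2.5-.3,109))
T=C+[.3,.2]
robot.move_linear(at(T,116),speed=80)
print(robot.move_linear(at(T,97),speed=20,f_stop=6)); st("a")
E
```

```text
[488.46896244  13.40064353 109.        ]
[486.14720939  13.47904737 109.        ]
False
a t 60.6 tcp [489.2  13.2  97.1] w 48.7 F [ 0.6 -0.5 -0.3]
```

```bash
python3 - <<'E'
from h import *
T=C+[.3,.2]
print(robot.move_linear(at(T,87),speed=12,f_stop=6)); robot.sleep(.2); st("seat")
robot.move_gripper(75/93); robot.sleep(.2); st("rel")
robot.move_linear(at(T,130),speed=80); robot.move_linear(at(T-[25,0],250),speed=180); robot.sleep(.3)
d=robot.get_image("wrist"); s=robot.get_image("scene"); st("up")
for z,r in ((104,25),(88,26),(68,52)): print(r,fit(d,(*C,z),r,4))
o=proj(d,(*C,85)).astype(int); I=d["img"][o[1]-80:o[1]+80,o[0]-80:o[0]+80]
o=proj(s,(*C,70)).astype(int); J=s["img"][o[1]-40:o[1]+40,o[0]-40:o[0]+40]
cv2.imwrite("pics/f.png",np.hstack([cv2.resize(I,(400,400),interpolation=2),cv2.resize(J,(400,400),interpolation=2)]))
E
```

```text
True
seat t 61.3 tcp [489.1  13.2  91.1] w 48.9 F [-0.5  0.4  4.4]
rel t 62.2 tcp [488.4  13.3  90.5] w 74.9 F [ 0.4  0.4 -0.5]
up t 64.0 tcp [464.   13.2 249.5] w 74.9 F [ 1.1 -0.4  0.3]
25 (array([491.48902199,  13.7242953 , 104.        ]), np.float64(33.43307876586914))
26 (array([489.43050606,  13.72492582,  88.        ]), np.float64(30.020069122314453))
52 (array([489.98277466,  13.63521013,  68.        ]), np.float64(53.77649688720703))
```

View pics/f.png

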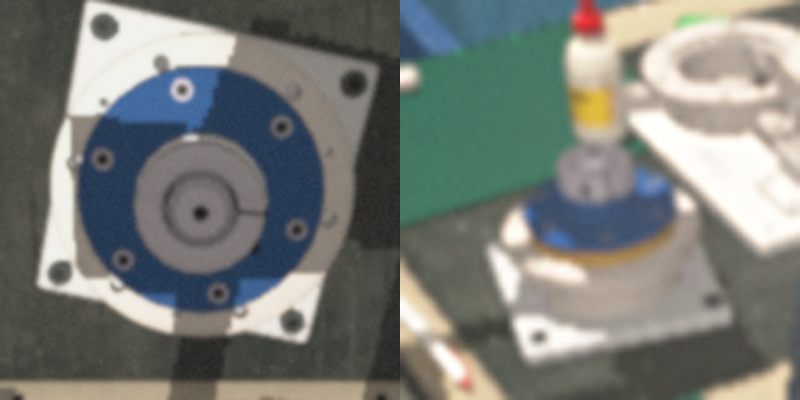

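The collar is flat on the boss and concentric with the shaft (both at about (201,211)). The full stack looks right in the scene view, with the bottle still upright.

```bash
python3 -c "
from bench import robot
print(robot.hand_in())"
```

```text
the job is handed in; nothing more can be done
None
```

The bearing unit is built in order (shaft and bearing, brass ring, cover, steel collar), each part seated within 0.1 mm of its expected height, and it was handed in at about 64 s of the 115 s allowed; the bottle and torch were not touched.

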